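# Stage four parts by diameter for inspection

## Robot

A 6-joint arm with a two-finger parallel gripper is mounted at the origin on a cart in front of the work surface, level with it; the furniture and walls round the work are solid. World frame = base frame: x ahead of the robot, y to its left, z up, the work surface at z = 0. Lengths are in m, angles in rad, forces in N, time in s.
With the tool pointing down it reaches from about 0.375 to 0.975 m from the base axis. Payload 3.8 kg.
Tool frame: the origin (TCP) lies between the finger pads; the fingertips stand 25 mm ahead of it and the grasp point (between the pads) lies 6 mm ahead of it (robot.finger_overhang is the distance from the TCP to the fingertips, in m); z points along the fingers, y is the direction in which the jaws open and shut (so a half turn about z gives the same grasp; the last joint's range is limited). The gripper opens to 88 mm and grips with 3 to 60 N. Pads are 18 mm wide; open, the fingers measure 123 mm over their backs; the gripper's body (75 mm by 187 mm) begins 45 mm behind the grasp point.
Start: joints at [-1.176, 0.264, 1.604, -0, 1.274, -0.037], TCP at [0.282, -0.613, 0.264] pointing down, gripper open.
Joint ranges: [-2.63, 2.63], [-0.94, 2.18], [0.31, 2.57], [-1.31, 4.45], [0, 2.66], [-2.55, 2.55]. Speed limits (rad/s): [2.57, 2.57, 3.14, 3.14, 3.14, 3.14].

## Interface

Orientations are given as a unit quaternion [w, x, y, z].
In Python, from workcell import monitor, grab_frame, camera_params, order, robot gives the robot as it stands.
- The arm moves only by the shell command python3 -m jog 'ROWS' [OPENING]. ROWS is JSON, a list of rows, each a list of 6 numbers: the shift along the tool's x, y, z in m, then the turn, a rotation vector about the tool's x, y, z in rad. A call has exactly 10 rows; each row shifts and turns the commanded pose from where the row before left it, along the tool's axes as they then stand; what a row does not reach is not made up. A row lasts 1/8 s, in which the tool goes at most 62.5 mm and 10.7 degrees, less where a joint would pass 70% of its speed; a pose out of reach is approached as far as the arm can. A call is refused whole if a number of a shift passes 0.0625 or a number of a turn 0.188, either way. A call with a gripper value outside its range is refused whole. OPENING is the opening, from 0 (shut) to 1 (fully open), set as the call begins (- or left out, the last holds). The fingers move at their own pace and stop on an object; the grip force is fixed at half the most. Time passes only in rows, so rows that do not move let the fingers close, or fill a call up. It gives the time, the measured TCP pose, the force and the opening at its end, in the units of the state.
- monitor.sense(): the state, without advancing time (a new reading comes with each control period).
- grab_frame(name): name is "scene" or "top"; returns the picture (384x512x3 uint8, red, green, blue); there is no depth.
- camera_params(name): a dict with "intrinsics" (3x3 intrinsics, pixels), "dist_coeffs" ([k1, k2, p1, p2, k3] as OpenCV has them; the pictures are not rectified), "rvec" (rotation vector, rad) and "tvec" (3), from world to camera coordinates, as OpenCV has them. Camera axes: x right, y down, z forward; pixel columns grow to the right and rows downward; lengths in m; the calibration is good to about 2 mm. A picture is of the moment at which its call begins. camera_params takes no time and is no camera call.
- order.hand_in(): hands the job in, once; it reports no verdict.
The state is a dict: "clock": time; "q": joint angles; "joint_velocities": joint speeds; "joint_efforts": joint torques, N m; "tcp_pos": TCP position; "tcp_rot": TCP orientation; "contact_force": force on the tool from outside, world axes, zero at the start; "torque": the same for the moment, N m; "width": opening from 0.0 (shut) to 1.0 (fully open).
Only numpy, scipy, OpenCV 4.12 (cv2) and the standard library are available. Lean on these libraries where they do the work, as an engineer would, in place of code of your own. Each camera call takes 0.05 s, during which the arm holds its last target.

## Task

Line up the small pinion, the ball bearing, the spur gear and the flange on the four black rests of the staging rail in order of diameter, the smallest on the rest next to the toolmaker's vice and the largest at the other end. Stand each part flat and centred on its own rest, the same way up as it lies now, and set it down gently rather than dropping it.

Things in the scene. Friction and masses are not known exactly. Their poses are not given: they have to be found in the camera images.
- pinion: Small dark toothed pinion lying on its face on the worktop, 28 mm diameter over the teeth (the smallest of the four), 18 mm high, about 0.05 kg. Origin at the centre of its underside, z up.
- bearing: Ball bearing lying flat on the worktop, bright with a dark ring between the races, 42 mm diameter, 12 mm high, about 0.09 kg. Origin at the centre of its underside, z up. Grasp it across the outer ring.
- spur_gear: Plain steel spur gear with 24 teeth lying flat on the worktop, 52 mm diameter over the teeth, 14 mm high, about 0.16 kg. Origin at the centre of its underside, z up. Grasp it across the teeth.
- flange: Turned steel flange with six holes lying flat, hub up: rim 66 mm diameter (the largest of the four) and 9 mm high, hub 36 mm diameter from 9 to 25 mm above the underside, about 0.36 kg. Origin at the centre of its underside, z up. Grasp it by the hub, the fingertips staying above the rim.
- rest_1: Black round rubber rest, 72 mm across, 4 mm thick, with a thin ring and a centre dot, at one end of the row (the robot's left). The rests, fixed on a flat aluminium rail (336 x 90 x 6 mm, fixed), stand in a straight row in the order 1 to 4, 82 mm apart. Origin at the centre of its underside; its top, where a part stands, is at +4 mm (10 mm above the worktop). y runs along the row towards rest_1, x across it.
- rest_2: Black round rubber rest, 72 mm across, 4 mm thick, with a thin ring and a centre dot, the second. The rests, fixed on a flat aluminium rail (336 x 90 x 6 mm, fixed), stand in a straight row in the order 1 to 4, 82 mm apart. Origin at the centre of its underside; its top, where a part stands, is at +4 mm (10 mm above the worktop). y runs along the row towards rest_1, x across it.
- rest_3: Black round rubber rest, 72 mm across, 4 mm thick, with a thin ring and a centre dot, the third. The rests, fixed on a flat aluminium rail (336 x 90 x 6 mm, fixed), stand in a straight row in the order 1 to 4, 82 mm apart. Origin at the centre of its underside; its top, where a part stands, is at +4 mm (10 mm above the worktop). y runs along the row towards rest_1, x across it.
- rest_4: Black round rubber rest, 72 mm across, 4 mm thick, with a thin ring and a centre dot, at the other end of the row (the robot's right). The rests, fixed on a flat aluminium rail (336 x 90 x 6 mm, fixed), stand in a straight row in the order 1 to 4, 82 mm apart. Origin at the centre of its underside; its top, where a part stands, is at +4 mm (10 mm above the worktop). y runs along the row towards rest_1, x across it.
- vice: Toolmaker's vice, steel, 126 x 48 mm, 45 mm high, fixed just beyond one end of the rail, its long side across the row, about 80 mm from the end rest next to it (rest_1 or rest_4, varies). A fixed steel V block, 48 x 45 x 38 mm, stands at the other end. Origin at the centre of its underside. (A bronze bush, 40 mm across, 36 mm high, among the four parts belongs to no rest.)
Mind the look-alikes: they are no part of the job. What is shaped like the spur_gear but brown or pink is not meant.

How it is judged:
By the outcome, as a careful person would: the job done as asked, in the order asked, and still so for the second after the job is handed in, with the robot touching nothing.
It also fails if it takes over 93 s, if anything falls off the work surface, if the arm or the gripper's body presses on something with over 40 N, if the wrist force passes 120 N, or if a joint passes its speed limit or range.

## Working session

There is one attempt and no reset: what is moved stays moved. The work goes in short steps, Python scripts to look and compute and a shell command to move; the robot and the scene stay as the last step left them, time stands still between calls to the robot, and variables do not carry over. Pictures are saved under pics/ and viewed, and the job is handed in when it is done.

```bash
ls; mkdir -p pics
python3 - <<'E'
from workcell import monitor, grab_frame, camera_params, robot
import cv2
for n in("scene","top"):
    cv2.imwrite(f"pics/{n}0.png",cv2.resize(grab_frame(n)[:,:,::-1],None,fx=1.5,fy=1.5,interpolation=cv2.INTER_CUBIC))
    print(camera_params(n))
s=monitor.sense();print(s)
E
```

```text
pics
{'intrinsics': array([[495.07497717,   0.        , 255.76985327],
       [  0.        , 495.07497717, 192.53919521],
       [  0.        ,   0.        ,   1.        ]]), 'dist_coeffs': array([-0.16227921,  0.        ,  0.        ,  0.        ,  0.        ]), 'rvec': array([ 0.95271016, -2.46988183,  1.09276893]), 'tvec': array([0.40329087, 0.27054865, 0.88082833])}
{'intrinsics': array([[428.3027007 ,   0.        , 261.48636295],
       [  0.        , 428.3027007 , 191.24625969],
       [  0.        ,   0.        ,   1.        ]]), 'dist_coeffs': array([0.04690387, 0.        , 0.        , 0.        , 0.        ]), 'rvec': array([ 2.14994324, -2.16959609,  0.066822  ]), 'tvec': array([0.02540621, 0.52462984, 0.91414607])}
{'clock': 0.1, 'q': array([-1.17586679e+00,  2.64684937e-01,  1.60519877e+00, -5.79618363e-06,
        1.27371264e+00, -3.69242074e-02]), 'joint_velocities': array([-0.00044862, -0.00232642, -0.00386614, -0.00044294,  0.00106744,
        0.00120177]), 'joint_efforts': array([ 8.05147829e-04, -5.03617573e+01, -3.58071899e+01,  7.31268874e-02,
        2.33520067e-02, -5.47170202e-05]), 'tcp_pos': array([ 0.2822838 , -0.61250311,  0.26252854]), 'tcp_rot': array([-9.85346416e-04,  9.76777556e-01,  2.14253593e-01, -1.81103216e-04]), 'contact_force': array([ 0.08292762, -0.53953755,  0.227908  ]), 'torque': array([ 0.0060809 , -0.0392222 , -0.01499413]), 'width': 1.000492370105087}
```

View pics/top0.png

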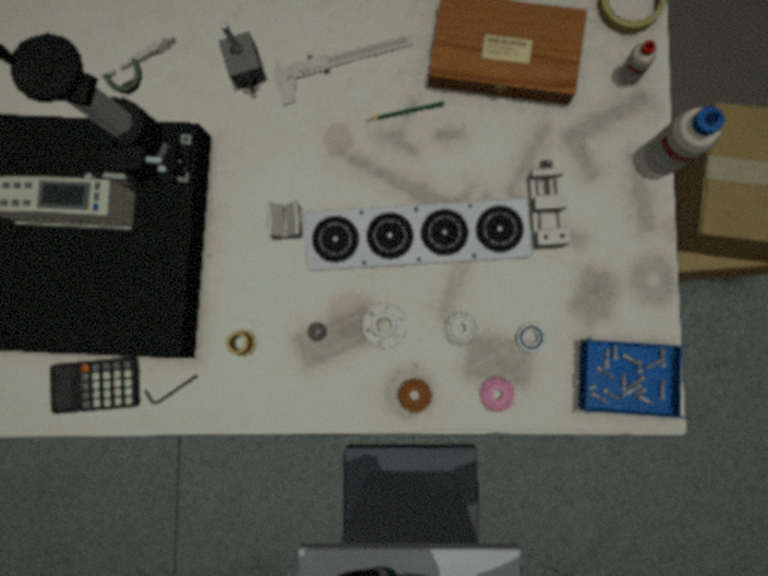

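View pics/scene0.png

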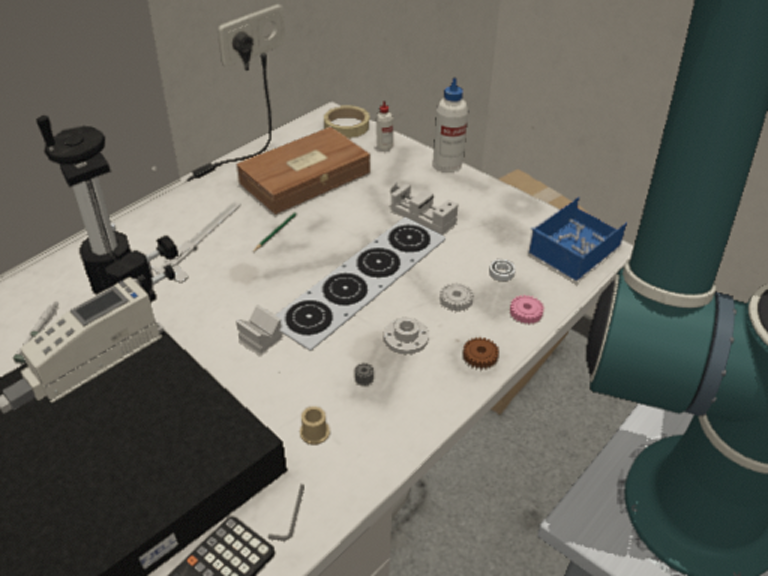

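The vice is at the robot's right, by rest_4, so the order is pinion→4, bearing→3, spur gear→2 and flange→1. Top-view pixels (at 1.5×): pinion (317,331), flange (384,325), gear (460,327), bearing (529,337), and rests along (335,239)…(500,229). Next I'll take enlarged crops to measure from.

Run:
```python
from workcell import grab_frame
import cv2,numpy as np
for n,(x0,y0,x1,y1) in dict(top=(180,120,390,280),scene=(155,140,375,300)).items():
    im=np.mean([grab_frame(n).astype(float) for _ in range(3)],0).astype(np.uint8)[:,:,::-1]
    cv2.imwrite(f"pics/raw_{n}.png",im)
    cv2.imwrite(f"pics/crop_{n}.png",cv2.resize(im[y0:y1,x0:x1],None,fx=3.6,fy=3.6,interpolation=cv2.INTER_CUBIC))
```

```text
(no output)
```

View pics/crop_top.png

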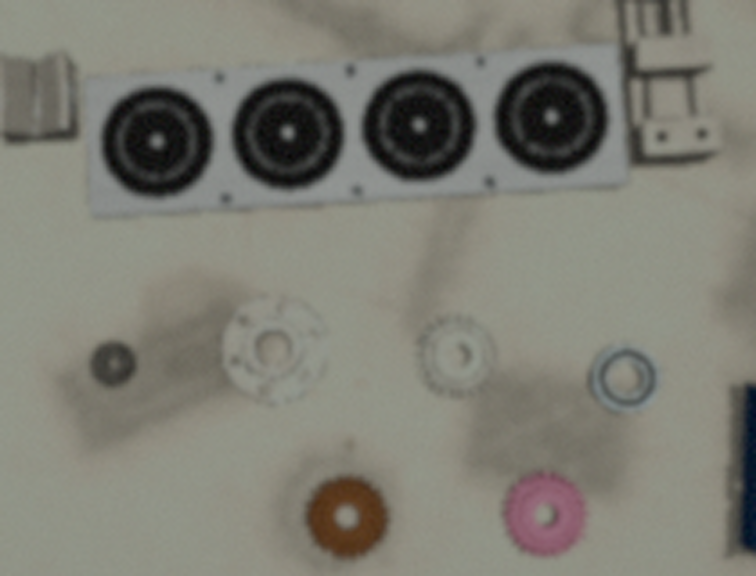

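View pics/crop_scene.png

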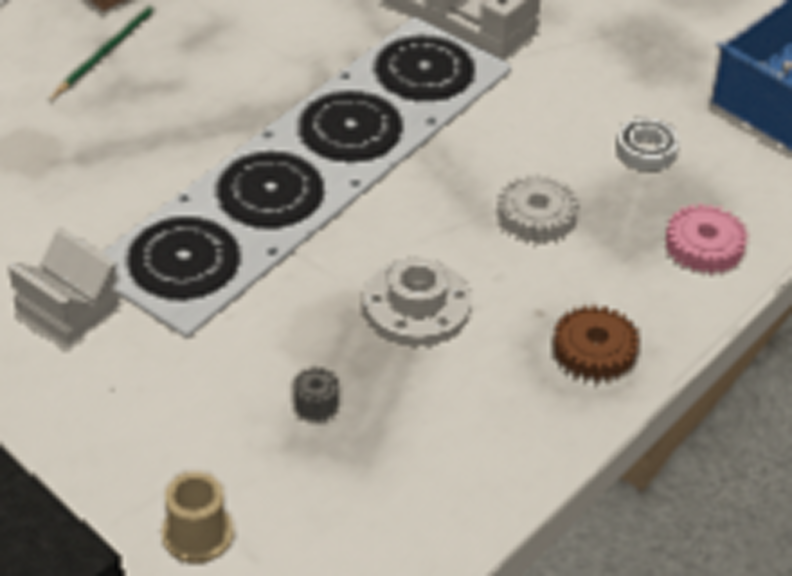

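```bash
cat > h.py <<'E'
import cv2,numpy as np
from workcell import camera_params
OFF=dict(top=(180,120),scene=(155,140))
def ray(n,u,v,z):
    p=camera_params(n);R=cv2.Rodrigues(p["rvec"])[0];t=np.ravel(p["tvec"])
    q=cv2.undistortPoints(np.array([[[u,v]]],float),p["intrinsics"],p["dist_coeffs"])[0,0]
    C=-R.T@t;d=R.T@np.array([q[0],q[1],1]);return C+d*(z-C[2])/d[2]
def crop(n,u,v): return ((u+.5)/3.6-.5+OFF[n][0],(v+.5)/3.6-.5+OFF[n][1])
E
python3 - <<'E'
from h import *
eye=dict(pinion=((113,363),(316,383),.018),bearing=((625,379),(648,137),.012),gear=((456,355),(538,201),.014),flange=((274,347),(418,277),.025))
for k,(a,b,z) in eye.items():
    za=.009 if k=="flange" else z
    print(k,ray("top",*crop("top",*a),za).round(4),ray("scene",*crop("scene",*b),z).round(4))
for n in("top","scene"):
    im=cv2.imread(f"pics/raw_{n}.png");p=camera_params(n)
    g=im.max(2);m=(g<75).astype(np.uint8)
    m=cv2.morphologyEx(m,cv2.MORPH_CLOSE,np.ones((5,5)))
    for c in cv2.findContours(m,0,1)[0]:
        A=cv2.contourArea(c)
        if A<60 or A>1500: continue
        (x,y),ax,ang=cv2.fitEllipse(c)
        if not(150<x<390 and 120<y<300):continue
        print(n,A,round(x,1),round(y,1),np.round(ax,1),ray(n,x,y,.010).round(4))
    # centre dots
    for d in ([(157,141),(288,132),(420,125),(551,117)] if n=="top" else [(184,255),(270,187),(350,124),(424,65)]):
        u,v=crop(n,*d);u0,v0=int(round(u)),int(round(v))
        w=g[v0-2:v0+3,u0-2:u0+3].astype(float);w=np.clip(w-w.min()-20,0,None)
        yy,xx=np.mgrid[-2:3,-2:3];u,v=u0+(w*xx).sum()/w.sum(),v0+(w*yy).sum()/w.sum()
        print(n,"dot",ray(n,u,v,.010).round(4))
    print("camC",(-cv2.Rodrigues(p["rvec"])[0].T@p["tvec"]).round(3))
E
```

```text
pinion [0.4621 0.1323 0.018 ] [0.462  0.1305 0.018 ]
bearing [ 0.45   -0.1791  0.012 ] [ 0.4501 -0.1837  0.012 ]
gear [ 0.4653 -0.077   0.014 ] [ 0.4649 -0.0814  0.014 ]
flange [0.4712 0.0342 0.009 ] [0.4703 0.0313 0.025 ]
top 77.5 211.2 220.7 [ 9.9 10.2] [0.4617 0.1331 0.01  ]
top 678.0 223.2 158.9 [29.3 29.6] [0.5999 0.1066 0.01  ]
top 680.0 259.5 156.6 [29.3 29.6] [0.6041 0.0249 0.01  ]
top 689.0 295.9 154.5 [29.3 30. ] [ 0.608  -0.0566  0.01  ]
top 689.5 332.7 152.3 [29.3 30. ] [ 0.6117 -0.1384  0.01  ]
top dot [0.6004 0.1066 0.01  ]
top dot [0.6047 0.0249 0.01  ]
top dot [ 0.6085 -0.0568  0.01  ]
top dot [ 0.6125 -0.1385  0.01  ]
camC [ 0.438 -0.007  0.959]
scene 71.0 242.5 250.5 [10.1 12. ] [0.4583 0.1343 0.01  ]
scene 182.0 372.8 146.1 [ 8.2 33.3] [ 0.4504 -0.3608  0.01  ]
scene dot [0.6003 0.1035 0.01  ]
scene dot [0.6042 0.0215 0.01  ]
scene dot [ 0.6083 -0.0603  0.01  ]
scene dot [ 0.6127 -0.1423  0.01  ]
camC [-0.003  0.623  0.79 ]
```

The two views agree in x. In y they differ by a constant of about 3.5 mm, for rests and parts alike, so I'll use the mean and correct it after the first placing. First move: turn the tool to yaw 0 and travel towards the pinion.

```bash
python3 -m jog '[[0,0,0,0,0,0.144],[0,0,0,0,0,0.144],[0,0,0,0,0,0.144],[0.02,-0.06,0,0,0,0],[0.02,-0.06,0,0,0,0],[0.02,-0.06,0,0,0,0],[0.02,-0.06,0,0,0,0],[0.02,-0.06,0,0,0,0],[0.02,-0.06,0,0,0,0],[0.02,-0.06,0,0,0,0]]' 0.6
```

```text
clock: 1.65
tcp_pos: [0.4213, -0.1962, 0.2641]
tcp_rot: [0.0, 1.0, -0.0, 0.001]
contact_force: [0.9, -0.6, -0.8]
width: 0.599
```

```bash
python3 -m jog '[[0.006,-0.055,0.01,0,0,0],[0.007,-0.055,0.01,0,0,0],[0.007,-0.055,0.02,0,0,0],[0.007,-0.055,0.03,0,0,0],[0.007,-0.055,0.03,0,0,0],[0.007,-0.052,0.03,0,0,0],[0,0,0.03,0,0,0],[0,0,0,0,0,0],[0,0,0,0,0,0],[0,0,0,0,0,0]]'
python3 - <<'E'
from workcell import grab_frame,monitor
import cv2
print(monitor.sense()["tcp_pos"])
for n,(x0,y0,x1,y1) in dict(top=(180,120,390,280),scene=(155,140,375,300)).items():
    cv2.imwrite(f"pics/a_{n}.png",cv2.resize(grab_frame(n)[y0:y1,x0:x1,::-1],None,fx=3.6,fy=3.6,interpolation=cv2.INTER_CUBIC))
E
```

```text
clock: 2.9
tcp_pos: [0.4632, 0.1276, 0.1059]
tcp_rot: [-0.0, 1.0, -0.001, 0.002]
contact_force: [0.8, -0.5, -0.2]
width: 0.599
[0.46321096 0.1276389  0.10593975]
```

View pics/a_scene.png

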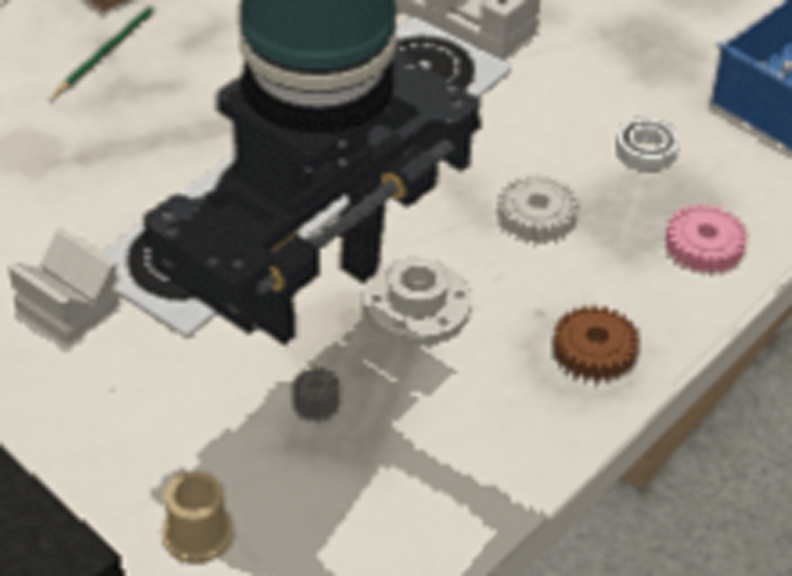

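The gripper hangs over the pinion, with the jaws along y and clear of the flange. Now I'll descend and grip.

```bash
python3 -m jog '[[-0.001,-0.004,0.02,0,0,0],[0,0,0.02,0,0,0],[0,0,0.02,0,0,0],[0,0,0.01,0,0,0],[0,0,0.007,0,0,0],[0,0,0,0,0,0],[0,0,0,0,0,0],[0,0,0,0,0,0],[0,0,0,0,0,0],[0,0,0,0,0,0]]'
python3 -m jog '[[0,0,0,0,0,0],[0,0,0,0,0,0],[0,0,0,0,0,0],[0,0,0,0,0,0],[0,0,0,0,0,0],[0,0,0,0,0,0],[0,0,0,0,0,0],[0,0,0,0,0,0],[0,0,0,0,0,0],[0,0,0,0,0,0]]' 0.2
```

```text
clock: 4.25
tcp_pos: [0.461, 0.1321, 0.0274]
tcp_rot: [-0.0, 1.0, -0.0, 0.0]
contact_force: [-0.6, -0.7, 0.5]
width: 0.6
clock: 5.5
tcp_pos: [0.4608, 0.132, 0.0272]
tcp_rot: [-0.0, 1.0, -0.0, -0.0]
contact_force: [-1.0, -0.5, -1.2]
width: 0.303
```

Pinion held (opening 26.7 mm). Lift and carry it to rest_4 at (0.6125, -0.1404).

```bash
python3 -m jog '[[0,0,-0.02,0,0,0],[0,0,-0.04,0,0,0],[0.025,0.045,0,0,0,0],[0.025,0.046,0,0,0,0],[0.025,0.046,0,0,0,0],[0.025,0.045,0,0,0,0],[0.025,0.045,0,0,0,0],[0.026,0.045,0,0,0,0],[0,0,0,0,0,0],[0,0,0,0,0,0]]'
python3 - <<'E'
from workcell import grab_frame,monitor
import cv2
s=monitor.sense();print(s["tcp_pos"],s["width"])
for n,(x0,y0,x1,y1) in dict(scene=(155,140,375,300)).items():
    cv2.imwrite(f"pics/b_{n}.png",cv2.resize(grab_frame(n)[y0:y1,x0:x1,::-1],None,fx=3.6,fy=3.6,interpolation=cv2.INTER_CUBIC))
E
```

```text
clock: 6.75
tcp_pos: [0.611, -0.1397, 0.0865]
tcp_rot: [-0.0, 1.0, -0.0, -0.001]
contact_force: [-0.8, 0.5, -1.1]
width: 0.301
[ 0.61098689 -0.13965197  0.08652343] 0.3007026814536057
```

View pics/b_scene.png

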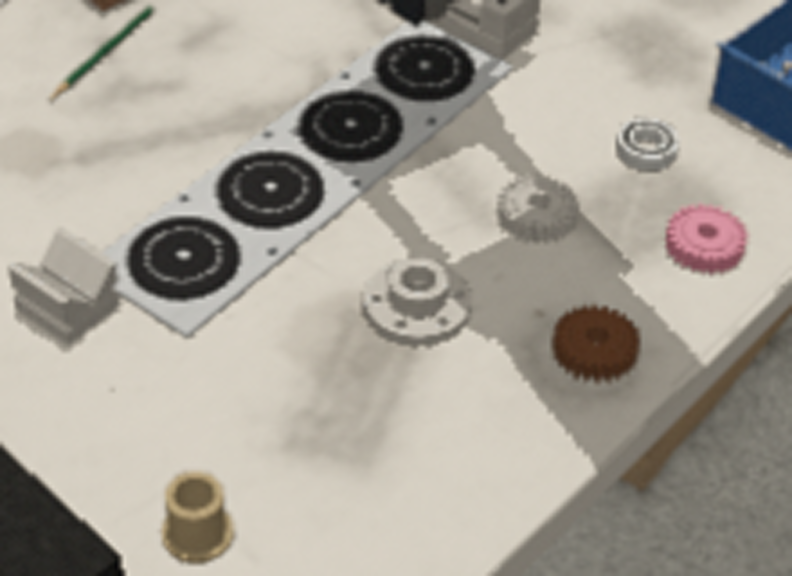

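The pinion is off the worktop and held, though the gripper is above this crop. Lower to just above the rest and look there.

```bash
python3 -m jog '[[0.0005,0.001,0.015,0,0,0],[0,0,0.015,0,0,0],[0,0,0.01,0,0,0],[0,0,0.003,0,0,0],[0,0,0,0,0,0],[0,0,0,0,0,0],[0,0,0,0,0,0],[0,0,0,0,0,0],[0,0,0,0,0,0],[0,0,0,0,0,0]]'
python3 - <<'E'
from workcell import grab_frame,monitor
import cv2
s=monitor.sense();print(s["tcp_pos"],s["width"])
for n,(x0,y0,x1,y1) in dict(scene=(205,60,365,200)).items():
    cv2.imwrite(f"pics/c_{n}.png",cv2.resize(grab_frame(n)[y0:y1,x0:x1,::-1],None,fx=4,fy=4,interpolation=cv2.INTER_CUBIC))
E
```

```text
clock: 8.05
tcp_pos: [0.6123, -0.141, 0.0443]
tcp_rot: [0.0, 1.0, -0.0, 0.0]
contact_force: [-0.3, 1.0, 0.2]
width: 0.302
[ 0.61231302 -0.14102631  0.04428438] 0.30161145964122477
```

View pics/c_scene.png

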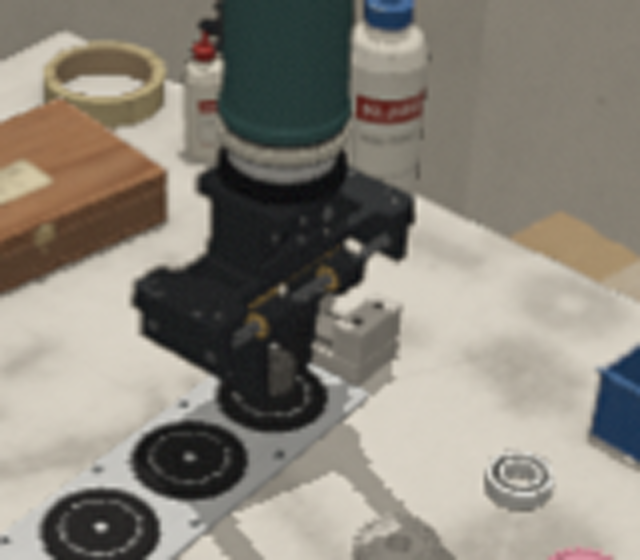

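```bash
python3 -m jog '[[-0.0005,0,0.003,0,0,0],[0,0,0.002,0,0,0],[0,0,0.001,0,0,0],[0,0,0.001,0,0,0],[0,0,0,0,0,0],[0,0,0,0,0,0],[0,0,0,0,0,0],[0,0,0,0,0,0],[0,0,0,0,0,0],[0,0,0,0,0,0]]'
```

```text
clock: 9.35
tcp_pos: [0.6119, -0.141, 0.0373]
tcp_rot: [0.0, 1.0, -0.0, 0.0]
contact_force: [-0.6, 0.3, -0.5]
width: 0.303
```

```bash
python3 -m jog '[[0,0,0.0003,0,0,0],[0,0,0.0003,0,0,0],[0,0,0.0003,0,0,0],[0,0,0,0,0,0],[0,0,0,0,0,0],[0,0,0,0,0,0],[0,0,0,0,0,0],[0,0,0,0,0,0],[0,0,0,0,0,0],[0,0,0,0,0,0]]'
python3 -c "
from workcell import monitor
for k in range(1): print(monitor.sense()['contact_force'],monitor.sense()['tcp_pos'])"
```

```text
clock: 10.6
tcp_pos: [0.6119, -0.141, 0.0372]
tcp_rot: [0.0, 1.0, -0.0, 0.0]
contact_force: [-2.4, 0.8, 4.5]
width: 0.304
[-2.38816696  0.83559475  4.50521159] [ 0.61186912 -0.14102071  0.03719044]
```

Contact at 4.5 N. Release with a modest opening, then lift and move on towards the bearing (0.450, -0.1814), looking back on the way.

```bash
python3 -m jog '[[0,0,0,0,0,0],[0,0,0,0,0,0],[0,0,0,0,0,0],[0,0,0,0,0,0],[0,0,0,0,0,0],[0,0,-0.01,0,0,0],[0,0,-0.02,0,0,0],[0,0,-0.03,0,0,0],[0,0,-0.01,0,0,0],[0,0,0,0,0,0]]' 0.5
python3 -m jog '[[-0.04,0.01,0,0,0,0],[-0.04,0.01,0,0,0,0],[-0.04,0.01,0,0,0,0],[-0.042,0.0105,0,0,0,0],[0,0,0,0,0,0],[0,0,0,0,0,0],[0,0,0,0,0,0],[0,0,0,0,0,0],[0,0,0,0,0,0],[0,0,0,0,0,0]]' 0.7
python3 - <<'E'
from workcell import grab_frame,monitor
import cv2
s=monitor.sense();print(s["tcp_pos"],s["width"])
for n,(x0,y0,x1,y1) in dict(scene=(155,100,355,250),top=(180,100,390,257)).items():
    im=grab_frame(n)[:,:,::-1];cv2.imwrite(f"pics/rawd_{n}.png",im)
    cv2.imwrite(f"pics/d_{n}.png",cv2.resize(im[y0:y1,x0:x1],None,fx=3.6,fy=3.6,interpolation=cv2.INTER_CUBIC))
E
```

```text
clock: 11.85
tcp_pos: [0.6128, -0.1413, 0.1082]
tcp_rot: [0.0, 1.0, -0.0, 0.002]
contact_force: [-0.7, -0.3, -0.4]
width: 0.502
clock: 13.1
tcp_pos: [0.45, -0.1814, 0.1063]
tcp_rot: [-0.0, 1.0, 0.0, -0.0]
contact_force: [-0.4, -0.2, 0.4]
width: 0.698
[ 0.450038   -0.18135243  0.10627868] 0.6984356719319498
```

View pics/d_scene.png

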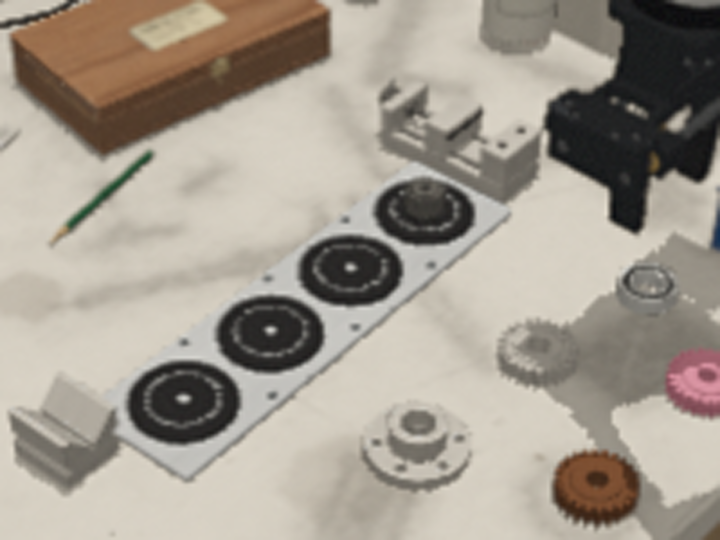

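View pics/d_top.png

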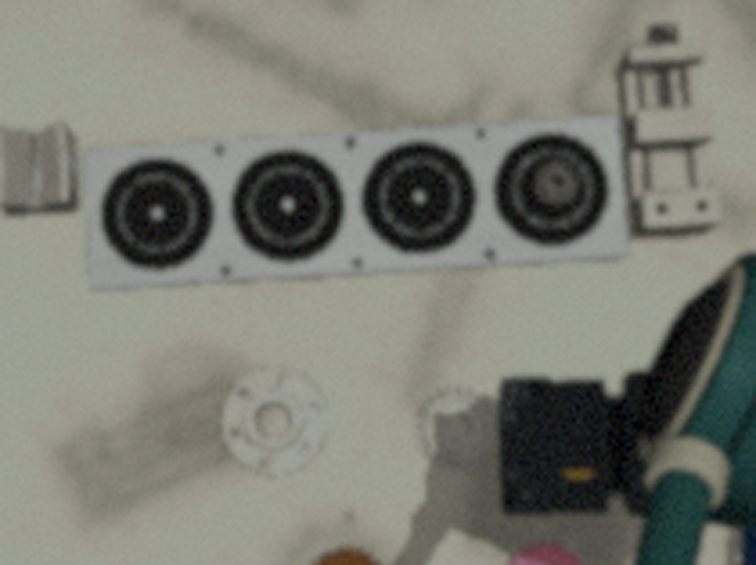

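Run:
```python
from h import *
a=cv2.imread("pics/rawd_top.png");b=cv2.imread("pics/rawd_scene.png")
A=cv2.resize(a[130:175,310:355],None,fx=8,fy=8,interpolation=cv2.INTER_CUBIC)
B=cv2.resize(b[140:185,250:295],None,fx=8,fy=8,interpolation=cv2.INTER_CUBIC)
o=np.clip(np.hstack([A,B]).astype(float)*2,0,255).astype(np.uint8)
cv2.imwrite("pics/e.png",o)
def pr(n,P):
    p=camera_params(n);return cv2.projectPoints(np.array([P],float),p["rvec"],p["tvec"],p["intrinsics"],p["dist_coeffs"])[0].ravel()
# where a centred pinion's top centre should appear (per-camera rest estimate)
for n,P,(x0,y0) in (("top",(.6121,-.1385,.028),(310,130)),("scene",(.6127,-.1423,.028),(250,140))):
    u=pr(n,P);print(n,((u-(x0,y0)+.5)*8-.5).round(1))
```

```text
top [194.3 168.4]
scene [185.1  99.3]
```

View pics/e.png

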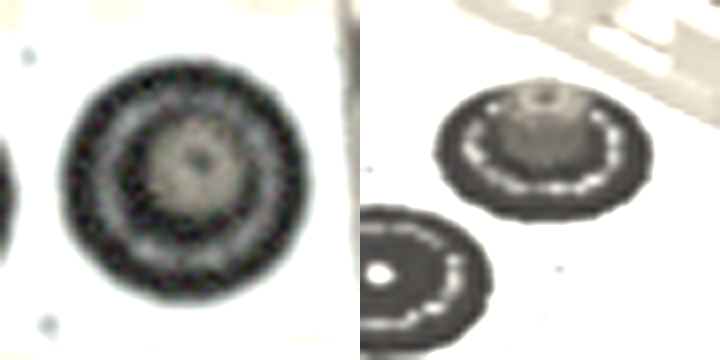

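The pinion stands upright on rest_4, within about 1.5 mm of centre (slightly far in +x; y agrees in both views). The mean calibration holds, so I'll pick up the bearing.

```bash
python3 -m jog '[[0,0,0.02,0,0,0],[0,0,0.02,0,0,0],[0,0,0.02,0,0,0],[0,0,0.012,0,0,0],[0,0,0.007,0,0,0],[0,0,0,0,0,0],[0,0,0,0,0,0],[0,0,0,0,0,0],[0,0,0,0,0,0],[0,0,0,0,0,0]]'
python3 -m jog '[[0,0,0,0,0,0],[0,0,0,0,0,0],[0,0,0,0,0,0],[0,0,0,0,0,0],[0,0,0,0,0,0],[0,0,0,0,0,0],[0,0,0,0,0,0],[0,0,0,0,0,0],[0,0,0,0,0,0],[0,0,0,0,0,0]]' 0.35
```

```text
clock: 14.45
tcp_pos: [0.4499, -0.1815, 0.0275]
tcp_rot: [0.0, 1.0, -0.0, 0.0]
contact_force: [-0.5, -0.8, -0.8]
width: 0.697
clock: 15.7
tcp_pos: [0.4498, -0.1815, 0.0273]
tcp_rot: [-0.0, 1.0, -0.0, -0.0]
contact_force: [0.5, 0.6, 0.8]
width: 0.455
```

```bash
python3 -m jog '[[0,0,-0.02,0,0,0],[0,0,-0.04,0,0,0],[0.04,-0.031,0,0,0,0],[0.04,-0.031,0,0,0,0],[0.04,-0.031,0,0,0,0],[0.038,-0.03,0,0,0,0],[0,0,0,0,0,0],[0,0,0.015,0,0,0],[0,0,0.015,0,0,0],[0,0,0,0,0,0]]'
```

```text
clock: 16.95
tcp_pos: [0.6048, -0.059, 0.0545]
tcp_rot: [-0.0, 1.0, -0.001, -0.003]
contact_force: [-0.7, -0.1, -0.3]
width: 0.455
```

```bash
python3 -m jog '[[0,0,0.008,0,0,0],[0,0,0.004,0,0,0],[0,0,0.002,0,0,0],[0,0,0,0,0,0],[0,0,0,0,0,0],[0,0,0,0,0,0],[0,0,0,0,0,0],[0,0,0,0,0,0],[0,0,0,0,0,0],[0,0,0,0,0,0]]'
```

```text
clock: 18.2
tcp_pos: [0.6078, -0.0585, 0.0433]
tcp_rot: [0.0, 1.0, -0.0, -0.0]
contact_force: [0.2, 0.2, -1.1]
width: 0.456
```

```bash
python3 -m jog '[[0,0,0.002,0,0,0],[0,0,0.002,0,0,0],[0,0,0.001,0,0,0],[0,0,0.0006,0,0,0],[0,0,0.0004,0,0,0],[0,0,0.0004,0,0,0],[0,0,0,0,0,0],[0,0,0,0,0,0],[0,0,0,0,0,0],[0,0,0,0,0,0]]'
```

```text
clock: 19.45
tcp_pos: [0.6078, -0.0585, 0.0373]
tcp_rot: [-0.0, 1.0, -0.0, -0.0]
contact_force: [-3.2, 0.1, 5.5]
width: 0.455
```

```bash
python3 -m jog '[[0,0,0,0,0,0],[0,0,0,0,0,0],[0,0,0,0,0,0],[0,0,0,0,0,0],[0,0,0,0,0,0],[0,0,-0.01,0,0,0],[0,0,-0.02,0,0,0],[0,0,-0.03,0,0,0],[0,0,-0.01,0,0,0],[0,0,0,0,0,0]]' 0.6
python3 -m jog '[[-0.04,0.005,0,0,0,0],[-0.04,0.005,0,0,0,0],[-0.04,0.005,0,0,0,0],[-0.023,0.005,0,0,0,0],[0,0,0,0,0,0],[0,0,0,0,0,0],[0,0,0.02,0,0,0],[0,0,0,0,0,0],[0,0,0,0,0,0],[0,0,0,0,0,0]]' 0.75
python3 - <<'E'
from workcell import grab_frame,monitor
import cv2
s=monitor.sense();print(s["tcp_pos"],s["width"])
o=[]
for n,(x0,y0,x1,y1) in dict(scene=(155,120,335,255),top=(180,120,360,255)).items():
    im=grab_frame(n)[:,:,::-1];cv2.imwrite(f"pics/rawf_{n}.png",im)
    o.append(cv2.resize(im[y0:y1,x0:x1],None,fx=3,fy=2.2,interpolation=cv2.INTER_CUBIC))
    cv2.imwrite(f"pics/f_{n}.png",cv2.resize(im[y0:y1,x0:x1],None,fx=4,fy=4,interpolation=cv2.INTER_CUBIC))
E
```

```text
clock: 20.7
tcp_pos: [0.6089, -0.0586, 0.1087]
tcp_rot: [0.0, 1.0, -0.0, 0.002]
contact_force: [-1.2, -0.6, -0.4]
width: 0.602
clock: 21.95
tcp_pos: [0.4657, -0.0785, 0.0875]
tcp_rot: [0.0, 1.0, -0.0, 0.001]
contact_force: [0.1, 1.0, -0.0]
width: 0.75
[ 0.46565775 -0.07852064  0.08752021] 0.7496362168961287
```

View pics/f_scene.png

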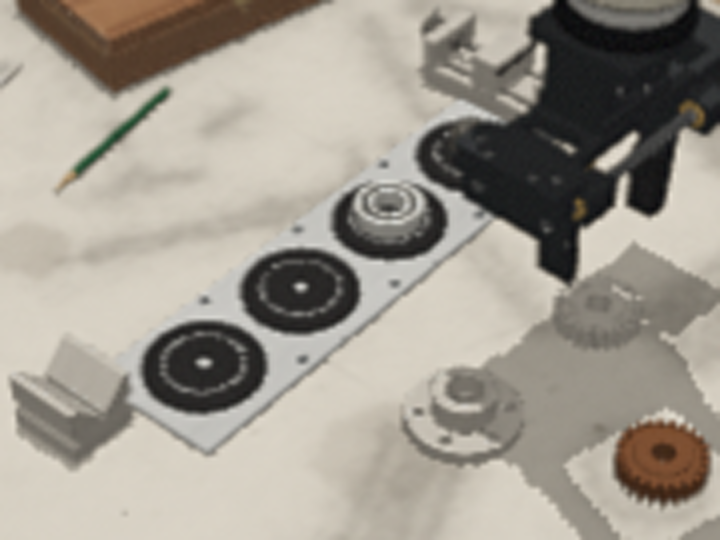

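View pics/f_top.png

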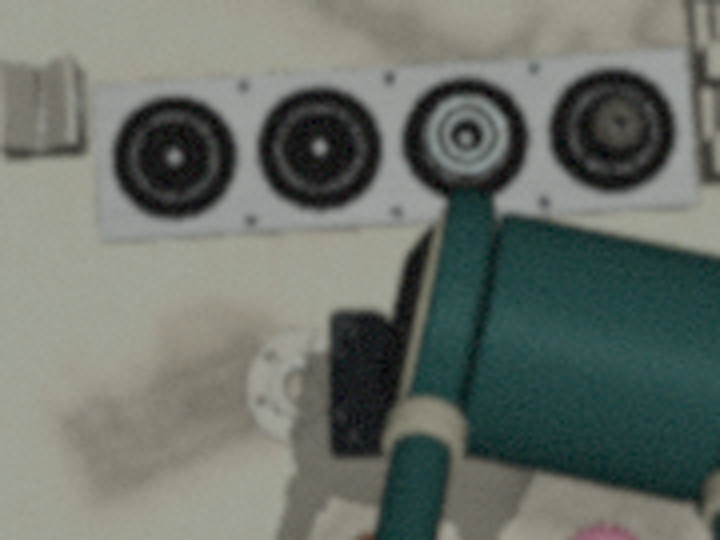

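The bearing sits flat and centred on rest_3: its ring is at (466,135) and the rest at (467,139), and that shift matches the height parallax. Now the spur gear.

```bash
python3 -m jog '[[-0.0005,0.0005,0.02,0,0,0],[0,0,0.02,0,0,0],[0,0,0.013,0,0,0],[0,0,0.007,0,0,0],[0,0,0,0,0,0],[0,0,0,0,0,0],[0,0,0,0,0,0],[0,0,0,0,0,0],[0,0,0,0,0,0],[0,0,0,0,0,0]]'
python3 -m jog '[[0,0,0,0,0,0],[0,0,0,0,0,0],[0,0,0,0,0,0],[0,0,0,0,0,0],[0,0,0,0,0,0],[0,0,0,0,0,0],[0,0,0,0,0,0],[0,0,0,0,0,0],[0,0,0,0,0,0],[0,0,0,0,0,0]]' 0.45
```

```text
clock: 23.3
tcp_pos: [0.4644, -0.079, 0.027]
tcp_rot: [0.0, 1.0, -0.0, 0.0]
contact_force: [-0.8, 0.6, -0.1]
width: 0.75
clock: 24.55
tcp_pos: [0.4643, -0.079, 0.0269]
tcp_rot: [-0.0, 1.0, -0.0, -0.0]
contact_force: [0.5, -1.6, -0.7]
width: 0.574
```

```bash
python3 -m jog '[[0,0,-0.02,0,0,0],[0,0,-0.04,0,0,0],[0.035,-0.026,0,0,0,0],[0.035,-0.026,0,0,0,0],[0.035,-0.025,0,0,0,0],[0.034,-0.025,0,0,0,0],[0,0,0.015,0,0,0],[0,0,0.015,0,0,0],[0,0,0,0,0,0],[0,0,0,0,0,0]]'
python3 -m jog '[[0,0,0.008,0,0,0],[0,0,0.004,0,0,0],[0,0,0.002,0,0,0],[0,0,0,0,0,0],[0,0,0,0,0,0],[0,0,0,0,0,0],[0,0,0,0,0,0],[0,0,0,0,0,0],[0,0,0,0,0,0],[0,0,0,0,0,0]]'
```

```text
clock: 25.8
tcp_pos: [0.6023, 0.0224, 0.0565]
tcp_rot: [0.0, 1.0, -0.001, -0.001]
contact_force: [0.4, -0.2, -1.6]
width: 0.573
clock: 27.05
tcp_pos: [0.6033, 0.023, 0.0429]
tcp_rot: [-0.0, 1.0, -0.0, -0.0]
contact_force: [-0.5, -0.5, -2.1]
width: 0.577
```

Contact should come at z ≈ 0.0369.

```bash
python3 -m jog '[[0,0,0.002,0,0,0],[0,0,0.002,0,0,0],[0,0,0.001,0,0,0],[0,0,0.0006,0,0,0],[0,0,0.0004,0,0,0],[0,0,0.0004,0,0,0],[0,0,0,0,0,0],[0,0,0,0,0,0],[0,0,0,0,0,0],[0,0,0,0,0,0]]'
```

```text
clock: 28.3
tcp_pos: [0.6033, 0.023, 0.0369]
tcp_rot: [-0.0, 1.0, -0.0, -0.0]
contact_force: [-3.3, 0.4, 5.8]
width: 0.572
```

```bash
python3 -m jog '[[0,0,0,0,0,0],[0,0,0,0,0,0],[0,0,0,0,0,0],[0,0,0,0,0,0],[0,0,0,0,0,0],[0,0,-0.01,0,0,0],[0,0,-0.02,0,0,0],[0,0,-0.03,0,0,0],[0,0,-0.01,0,0,0],[0,0,0,0,0,0]]' 0.68
python3 -m jog '[[-0.04,-0.003,0,0,0,0],[-0.04,-0.003,0,0,0,0],[-0.03,-0.003,0,0,0,0],[-0.0225,-0.001,0,0,0,0],[0,0,0,0,0,0],[0,0,0.02,0,0,0],[0,0,0,0,0,0],[0,0,0,0,0,0],[0,0,0,0,0,0],[0,0,0,0,0,0]]' 0.65
python3 - <<'E'
from workcell import grab_frame,monitor
import cv2
s=monitor.sense();print(s["tcp_pos"],s["width"])
for n,(x0,y0,x1,y1) in dict(scene=(155,120,335,255),top=(180,120,360,255)).items():
    im=grab_frame(n)[:,:,::-1]
    cv2.imwrite(f"pics/g_{n}.png",cv2.resize(im[y0:y1,x0:x1],None,fx=4,fy=4,interpolation=cv2.INTER_CUBIC))
E
```

```text
clock: 29.55
tcp_pos: [0.6044, 0.023, 0.1083]
tcp_rot: [-0.0, 1.0, -0.0, 0.002]
contact_force: [0.1, -0.0, 0.0]
width: 0.683
clock: 30.8
tcp_pos: [0.4714, 0.033, 0.087]
tcp_rot: [0.0, 1.0, -0.0, 0.0]
contact_force: [-0.0, 0.1, 0.2]
width: 0.647
[0.4713722  0.03300992 0.08698997] 0.646928806286436
```

View pics/g_scene.png

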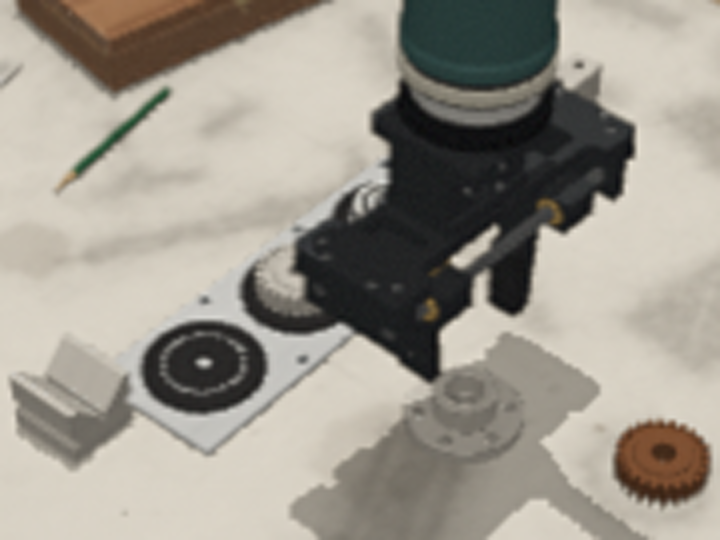

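View pics/g_top.png

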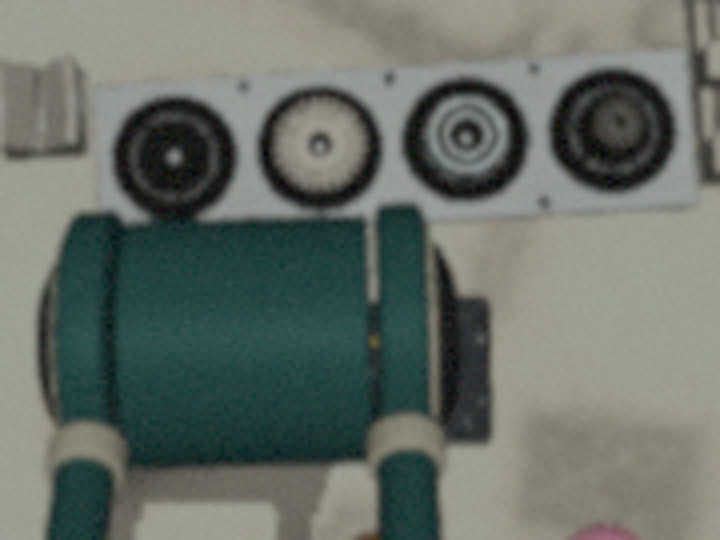

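The gear is centred on rest_2 at (320,145). Pick up the flange by the hub next, keeping the tips about 2.5 mm above the rim.

```bash
python3 -m jog '[[-0.0005,0,0.02,0,0,0],[0,0,0.015,0,0,0],[0,0,0.01,0,0,0],[0,0,0.0045,0,0,0],[0,0,0,0,0,0],[0,0,0,0,0,0],[0,0,0,0,0,0],[0,0,0,0,0,0],[0,0,0,0,0,0],[0,0,0,0,0,0]]'
python3 -m jog '[[0,0,0,0,0,0],[0,0,0,0,0,0],[0,0,0,0,0,0],[0,0,0,0,0,0],[0,0,0,0,0,0],[0,0,0,0,0,0],[0,0,0,0,0,0],[0,0,0,0,0,0],[0,0,0,0,0,0],[0,0,0,0,0,0]]' 0.25
```

```text
clock: 32.15
tcp_pos: [0.4704, 0.033, 0.0371]
tcp_rot: [-0.0, 1.0, -0.0, 0.0]
contact_force: [0.6, -0.1, 0.4]
width: 0.647
clock: 33.4
tcp_pos: [0.4703, 0.033, 0.037]
tcp_rot: [0.0, 1.0, -0.0, -0.0]
contact_force: [-0.5, -1.3, 0.2]
width: 0.393
```

```bash
python3 -m jog '[[0,0,-0.02,0,0,0],[0,0,-0.04,0,0,0],[0.032,-0.018,0,0,0,0],[0.032,-0.018,0,0,0,0],[0.033,-0.018,0,0,0,0],[0.032,-0.018,0,0,0,0],[0,0,0.015,0,0,0],[0,0,0.015,0,0,0],[0,0,0,0,0,0],[0,0,0,0,0,0]]'
python3 -m jog '[[0,0,0.008,0,0,0],[0,0,0.004,0,0,0],[0,0,0.002,0,0,0],[0,0,0,0,0,0],[0,0,0,0,0,0],[0,0,0,0,0,0],[0,0,0,0,0,0],[0,0,0,0,0,0],[0,0,0,0,0,0],[0,0,0,0,0,0]]'
```

```text
clock: 34.65
tcp_pos: [0.5983, 0.1045, 0.0665]
tcp_rot: [0.0, 1.0, -0.0, -0.001]
contact_force: [0.7, 0.4, -1.8]
width: 0.392
clock: 35.9
tcp_pos: [0.5994, 0.105, 0.053]
tcp_rot: [-0.0, 1.0, -0.0, 0.0]
contact_force: [-0.9, -0.5, -3.4]
width: 0.391
```

```bash
python3 -m jog '[[0,0,0.002,0,0,0],[0,0,0.002,0,0,0],[0,0,0.001,0,0,0],[0,0,0.0006,0,0,0],[0,0,0.0004,0,0,0],[0,0,0.0003,0,0,0],[0,0,0,0,0,0],[0,0,0,0,0,0],[0,0,0,0,0,0],[0,0,0,0,0,0]]'
```

```text
clock: 37.15
tcp_pos: [0.5993, 0.105, 0.047]
tcp_rot: [-0.0, 1.0, -0.0, -0.0]
contact_force: [-3.6, 0.1, 3.1]
width: 0.389
```

```bash
python3 -m jog '[[0,0,0,0,0,0],[0,0,0,0,0,0],[0,0,0,0,0,0],[0,0,0,0,0,0],[0,0,0,0,0,0],[0,0,-0.01,0,0,0],[0,0,-0.02,0,0,0],[0,0,-0.04,0,0,0],[0,0,-0.05,0,0,0],[0,0,-0.05,0,0,0]]' 0.6
python3 -m jog '[[-0.02,0.05,0,0,0,0],[-0.02,0.05,0,0,0,0],[-0.02,0.05,0,0,0,0],[-0.02,0.05,0,0,0,0],[-0.02,0.05,0,0,0,0],[-0.02,0.05,0,0,0,0],[-0.02,0.05,0,0,0,0],[-0.01,0.05,0,0,0,0],[0,0.05,0,0,0,0],[0,0,0,0,0,0]]'
python3 - <<'E'
from workcell import grab_frame,monitor
import cv2
s=monitor.sense();print(s["tcp_pos"],s["width"])
for n,(x0,y0,x1,y1) in dict(scene=(155,130,315,250),top=(190,120,370,220)).items():
    im=grab_frame(n)[:,:,::-1];cv2.imwrite(f"pics/rawz_{n}.png",im)
    cv2.imwrite(f"pics/z_{n}.png",cv2.resize(im[y0:y1,x0:x1],None,fx=4.4,fy=4.4,interpolation=cv2.INTER_CUBIC))
E
```

```text
clock: 38.4
tcp_pos: [0.5995, 0.105, 0.2201]
tcp_rot: [-0.0, 1.0, -0.0, 0.001]
contact_force: [0.7, -0.8, -0.0]
width: 0.6
clock: 39.65
tcp_pos: [0.4492, -0.3483, 0.2188]
tcp_rot: [0.001, 1.0, -0.002, 0.001]
contact_force: [0.6, 0.5, 0.3]
width: 0.599
[ 0.4492176  -0.34834117  0.21875944] 0.599208513789268
```

View pics/z_scene.png

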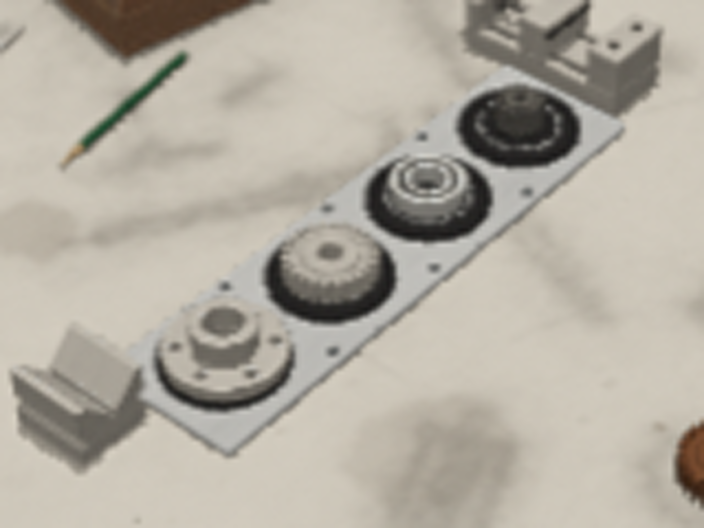

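View pics/z_top.png

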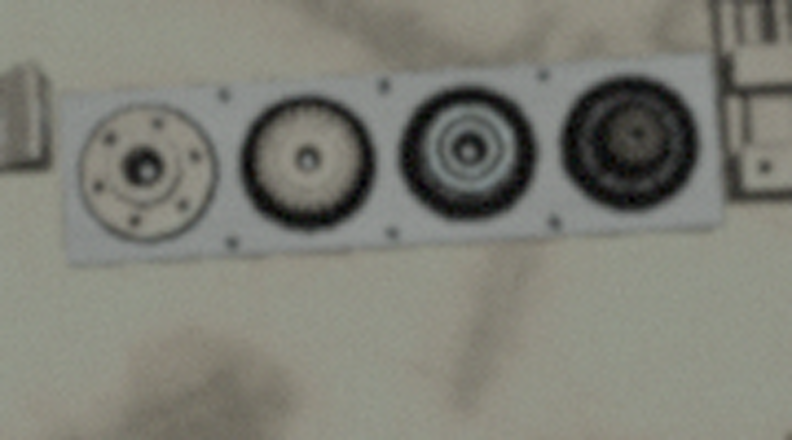

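All four are in order, flat and centred. In the top view the pinion at (635,135) on its rest at (629,143) matches its height parallax to under 1 mm. The flange covers rest_1 evenly, and the robot is clear.

```bash
python3 -c "
from workcell import order
print(order.hand_in())"
```

```text
the job is handed in; nothing more can be done
None
```

All four parts are on the rail in order of diameter, and the job was handed in at about 40 s with the arm clear. The vice stands by rest_4, so the pinion is on rest_4, the bearing on rest_3, the spur gear on rest_2 and the flange on rest_1.

- **Setting down:** I lowered each part until it just touched its rest, reading about 3–6 N, before opening the fingers.
- **Final check:** in both camera views every part stands flat and the same way up as before. By eye each looks centred to within 1–2 mm.
- **What disagreed:** the two cameras differ by about 3.5 mm in y. I used the mean of the two, and the check after the first placing bore that out. An earlier view put the pinion about 1.5 mm off towards +x. The final view suggests under 1 mm, so I left it where it was.

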